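# Offer a bread roll on the handled dish, handle to the guest

## Robot

A 6-joint arm with a two-finger parallel gripper is mounted at the origin on the work surface. World frame = base frame: x ahead of the robot, y to its left, z up, the work surface at z = 0. Lengths are in mm, angles in rad, forces in N, time in s.
With the tool pointing down it reaches from about 350 to 975 mm from the base axis. Payload 7.1 kg.
Tool frame: the origin (TCP) lies on the centre line of the jaws, within the pads' length; the fingertips stand 17 mm ahead of it and the grasp point (between the pads) lies 2 mm behind it (tip_extent is the distance from the TCP to the fingertips, in mm); z points along the fingers, y is the line along which they close (so a half turn about z gives the same grasp; the last joint's range is limited). The gripper opens to 88 mm and grips with 3 to 60 N. Pads are 20 mm wide; open, the fingers measure 115 mm over their backs; the gripper's body (75 mm by 178 mm) begins 61 mm behind the grasp point.
Start: joints at [-1.161, 0.423, 1.63, -0, 1.089, -0.019], TCP at [259.877, -568.391, 239.675] pointing down, gripper open.
Joint ranges: [-3, 3], [-0.9, 2.11], [0.09, 2.58], [-1.31, 4.45], [0.11, 2.69], [-2.54, 2.54]. Speed limits (rad/s): [2.39, 2.39, 3.01, 3.14, 3.14, 3.14].

## Interface

Orientations are given as a rotation vector (axis times angle).
In Python, from workcell import get_obs, get_image, camera_model, close_job, look_for, outline_of, pinpoint, tip_extent gives the robot as it stands.
- The arm moves only by the shell command python3 -m jog 'ROWS'. ROWS is text: rows parted by semicolons, each of 7 numbers parted by spaces: the shift along the tool's x, y, z as a fraction of full scale, then the turn, a rotation vector about the tool's x, y, z as a fraction of full scale, then the closure, from -1 (fully open) to 1 (shut). A call has 1 to 8 rows; each row is the pose to reach, as a shift and turn from the pose commanded when the call began, along the tool's axes at that moment; what a row does not reach only later rows make up. Full scale, the value 1, is 0.2 m for a shift and 30 degrees for a turn. A row lasts 1/10 s, in which the tool goes at most 50 mm and 8.59 degrees, less where a joint would pass 70% of its speed; a pose out of reach is approached as far as the arm can. A call with a number of a shift or a turn outside -1 to 1 is refused whole. A call with a gripper value outside its range is refused whole. The fingers move at their own pace and stop on an object; the grip force is fixed at half the most. Time passes only in rows, so rows that repeat a pose let the fingers close. It gives the time, the measured TCP pose, the force, the opening and the grip force at its end, in the units of the state.
- get_obs(): the state, without advancing time (a new reading comes with each control period).
- get_image(name): name is "scene" or "top" or "wrist"; returns the picture (420x560x3 uint8, red, green, blue); there is no depth.
- camera_model(name): a dict with "fx", "fy", "cx", "cy" (pixels), "dist_coeffs" ([k1, k2, p1, p2, k3] as OpenCV has them; the pictures are not rectified), "origin" and "orientation" of the camera in the world; the wrist camera has in their place "tool_from_camera" (4x4, takes a point from camera to tool coordinates, whose origin is the TCP and whose axes are the flange's). Camera axes: x right, y down, z forward; pixel columns grow to the right and rows downward; lengths in mm; the calibration is good to about 2 mm. A picture is of the moment at which its call begins: read the wrist's pose just before it. camera_model takes no time and is no camera call.
- close_job(): hands the job in; it is judged then, once.
Trained networks look in the newest picture that a camera, given by its name, has taken for a name from the list of things; names that differ only in an ending like _2 or _b are one class to them, and where a whole thing is asked for, a point or a joint stands for the part that bears it (a point fixed in the world has none). Each returns a list of dicts, best first, with "confidence" (0 to 1); they miss things now and then, are a little off and sometimes report something else, mostly with a low value. They report only what shows in the picture. A call takes as long as a camera call. They do not tell look-alikes from the thing itself.
- look_for(target, camera): "xyz" ([x, y, z] in mm, in the coordinates of the camera as it stood for that picture, good to about 4 mm: the middle of the surface that is visible of it).
- outline_of(target, camera): "mask" (420x560 bool, what is visible of it).
- pinpoint(target, camera): "xyz" ([x, y, z] in mm, in the coordinates of the camera as it stood for that picture, good to about 4 mm: a listed point, or the origin of a listed thing).
The state is a dict: "t": time; "qpos": joint angles; "qvel": joint speeds; "joint_torque": joint torques, N m; "ee_pos": TCP position; "orientation": TCP orientation; "ft_force": force on the tool from outside, world axes, zero at the start; "moment": the same for the moment, N m; "width": finger opening in mm; "grasp_force": force on a finger pad.
Only numpy, scipy, OpenCV 4.12 (cv2) and the standard library are available. Lean on these libraries where they do the work, as an engineer would, in place of code of your own. Each camera call takes 0.05 s, during which the arm holds its last target. There are 200 camera calls.

## Task

Take the round bread roll from the cork ring and set it in the middle of the shallow dish that stands on the narrow wooden pedestal, and let go of it. Then pick the dish up by its upright handle, lift it a good hand's breadth (10 cm) straight up off the pedestal and, keeping it level with the roll resting in its middle, turn it on the spot above the pedestal, about a quarter turn, until the handle points straight at the soup bowl on the guest's place mat. Finish while holding it there, still and level, without letting go, and leave the other tableware where it is.

Things in the scene. Friction and masses are not known exactly. Their poses are not given: they have to be found in the camera images.
- dish: Shallow round steel dish, 126 mm wide, 160 to 250 g, loose on the pedestal. Origin: centre of its 64 mm flat foot's underside, z up. Inside, a flat middle 16 mm wide at z = 8 mm, then a floor rising at 10 degrees to a turned-up rim (z = 20 mm). Its upright wooden handle stands outside the rim on the dish's +x side, which starts roughly towards the robot (see dish_grip).
- dish_grip (a point): Where to pinch the dish's handle: on the dish's +x axis, 88 mm from its origin, 43 mm above it. The handle is a flat block centred here, 26 mm in the dish's x (radial), 14 mm thick in its y, from z = 9 to 61 mm above the dish's origin; pinch across the 14 mm, from above.
- roll_center (a point): Centre of the round, hard-crusted bread roll: a ball 50 mm in diameter, 45 g, that rolls freely. At the start it sits in the hole of the cork ring, its centre 27 mm above the table; at rest in the middle of the dish its centre is 33 mm above the dish's origin.
- roll: The same bread roll as a body; its axes turn as it rolls, so use roll_center for its position.
- ring: Fixed flat cork ring, 80 mm outside, 32 mm hole, 8 mm thick, in which the roll starts. To the left or right of the pedestal. Origin: centre of the underside.
- stand: Fixed narrow turned wooden pedestal, 70 mm high, flat top 68 mm across, base 110 mm across. Origin: centre of the underside on the table.
- place: The guest's place, fixed: grey plastic mat 300 mm (x) by 220 mm (y), 4 mm thick, with a footed white soup bowl, 114 mm wide and 76 mm high, in its middle and a spoon at one end. Origin: centre of the mat's underside, which is also the bowl's axis. At the left or the right side of the table; the plastic tray is on the other.
- tray: Bystander, fixed: white plastic tray 300 by 210 mm, 22 mm high, with two mugs.
- mug_a: Bystander: larger mug on the tray, 76 mm wide, 88 mm high. Origin: centre of the underside.
- mug_b: Bystander: smaller mug on the tray, 72 mm wide, 80 mm high. Origin: centre of the underside.
- mill: Bystander: dark wooden pepper mill, 52 mm wide, 112 mm high, on the other side of the pedestal from the cork ring. Origin: centre of the underside.
- bowl: Bystander: spare footed soup bowl, 114 mm wide, 74 mm high, beyond the pedestal. Origin: centre of the underside.
- carton: Bystander: drinks carton 60 by 60 mm, 162 mm high, beyond the pedestal. Origin: centre of the underside.
- jar: Bystander: amber glass jar with a steel cap, 64 mm wide, 85 mm high, to the robot's near left. Origin: centre of the underside.
- spoon: Bystander: spoon 170 mm long lying on the table to the robot's near right. Origin: underside near its middle.
Mind the look-alikes: they are no part of the job. Of the things that look like the roll, take the one that is nearest to the robot's base at the start.

How it is judged:
By the outcome, as a careful person would: the job done as asked, in the order asked, and still so for the second after the job is handed in, while the arm keeps its last pose, push and grip.
It also fails if it takes over 72 s, if anything falls off the work surface, if the arm or the gripper's body presses on something with over 40 N, if the wrist force passes 120 N, or if a joint passes its speed limit or range.

## Working session

There is one attempt and no reset: what is moved stays moved. The work goes in short steps, Python scripts to look and compute and a shell command to move; the robot and the scene stay as the last step left them, time stands still between calls to the robot, and variables do not carry over. Pictures are saved under pics/ and viewed, at most 11 in all, crops included, and the job is handed in when it is done.

```bash
mkdir -p pics
cat > h.py <<'E'
import numpy as np, cv2
from scipy.spatial.transform import Rotation as R
from workcell import *
def cam(name):
    m=camera_model(name)
    if name=="wrist":
        o=get_obs(); T=np.array(m["tool_from_camera"]); Rt=R.from_rotvec(o["orientation"]).as_matrix()
        return Rt@T[:3,:3], Rt@T[:3,3]+np.array(o["ee_pos"]), m
    q=np.array(m["orientation"]); Rc=R.from_rotvec(q).as_matrix() if q.size==3 else q
    return Rc,np.array(m["origin"]),m
def find(t,c,f=pinpoint):
    Rc,o,m=cam(c); out=[]
    for d in f(t,c):
        p=np.array(d["xyz"]); K=np.array([[m["fx"],0,m["cx"]],[0,m["fy"],m["cy"]],[0,0,1.]])
        px=cv2.projectPoints(p.reshape(1,3),np.zeros(3),np.zeros(3),K,np.array(m["dist_coeffs"]))[0].ravel()
        out.append((round(d["confidence"],2),(Rc@p+o).round(1),px.round(0)))
    return out
def ray(c,px):
    Rc,o,m=cam(c);K=np.array([[m["fx"],0,m["cx"]],[0,m["fy"],m["cy"]],[0,0,1.]])
    u=cv2.undistortPoints(np.array(px,float).reshape(1,1,2),K,np.array(m["dist_coeffs"])).ravel()
    d=Rc@np.array([u[0],u[1],1]); return o,d/np.linalg.norm(d)
def tri(rs):
    A=sum(np.eye(3)-np.outer(d,d) for o,d in rs); b=sum((np.eye(3)-np.outer(d,d))@o for o,d in rs)
    return np.linalg.solve(A,b)
def totool(dw,o=None):
    return R.from_rotvec((o or get_obs())["orientation"]).inv().apply(dw)
def save(c,n):
    im=get_image(c); cv2.imwrite("pics/"+n,im[...,::-1]); return im
E
python3 - <<'E'
from h import *
a=save("scene","s0.png");b=save("top","t0.png")
cv2.imwrite("pics/st.png",np.vstack([cv2.resize(a,(400,300)),cv2.resize(b,(400,300))])[...,::-1])
print(camera_model("top")["orientation"],tip_extent, get_obs())
for c in("scene","top"):
    for t in("roll_center","dish","dish_grip","stand","place","ring","mill","carton","bowl"):
        print(c,t,*find(t,c)[:4],sep="  ")
E
```

```text
[-2.134927    2.0965529  -0.18422569] 17.0 {'t': 0.1, 'qpos': array([-1.16101313e+00,  4.23776071e-01,  1.63059740e+00, -5.63206527e-07,
        1.08861511e+00, -1.90077749e-02]), 'qvel': array([ 1.53728538e-03, -1.43141908e-03, -3.18664375e-03,  4.31706174e-06,
       -7.40747919e-04, -6.56510617e-04]), 'joint_torque': array([-7.05552156e-04, -5.45614493e+01, -2.74323928e+01,  6.44448982e-02,
        1.87878491e-02, -2.92098173e-05]), 'ee_pos': array([ 259.68525059, -567.97032682,  238.97850082]), 'orientation': array([-3.06832843e+00, -6.68104252e-01,  4.26294436e-04]), 'ft_force': array([0.13938501, 0.39866806, 0.22654923]), 'moment': array([0.00393429, 0.00144941, 0.00102675]), 'grasp_force': 0.0, 'width': 87.98264502943945}
scene  roll_center  (0.89, array([556.3, 238.2,  28.7]), array([358., 271.]))  (0.76, array([664.6, 276.1,  22.1]), array([342., 314.]))  (0.69, array([693.5,   2.6,  22. ]), array([247., 252.]))
scene  dish  (0.74, array([557.5, -20.7,  70.1]), array([277., 201.]))
scene  dish_grip  (0.59, array([474.4, -34. , 109.4]), array([295., 170.]))
scene  stand  (0.7
[... 712 characters left out ...]
([557.7, 239.3,  25.2]), array([221., 224.]))
top  dish  (0.9, array([557.3, -19.2,  66. ]), array([304., 223.]))
top  dish_grip  (0.73, array([475.4, -32.8, 112.4]), array([308., 248.]))
top  stand
top  place  (0.87, array([ 5.627e+02, -4.437e+02,  1.000e-01]), array([436., 227.]))
top  ring  (0.56, array([560.3, 237.5,   9.4]), array([222., 224.]))
top  mill  (0.76, array([ 557.6, -216.4,    1.6]), array([366., 228.]))
top  carton  (0.92, array([ 776.1, -125.7,   -1.5]), array([337., 161.]))  (0.29, array([558.3, -18.7,  67.2]), array([304., 223.]))
top  bowl  (0.79, array([ 7.396e+02,  1.289e+02, -7.000e-01]), array([258., 171.]))  (0.45, array([555.7, -14.8,  66.7]), array([302., 224.]))
```

View pics/s0.png

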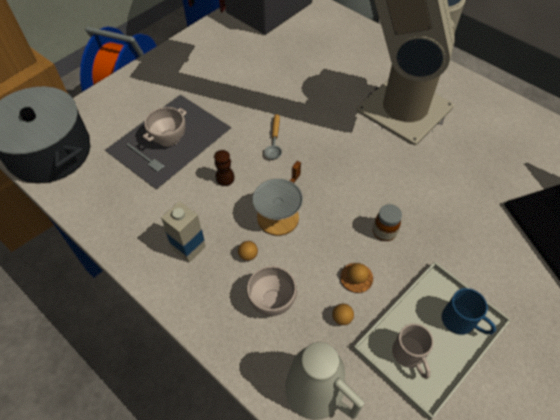

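View pics/t0.png

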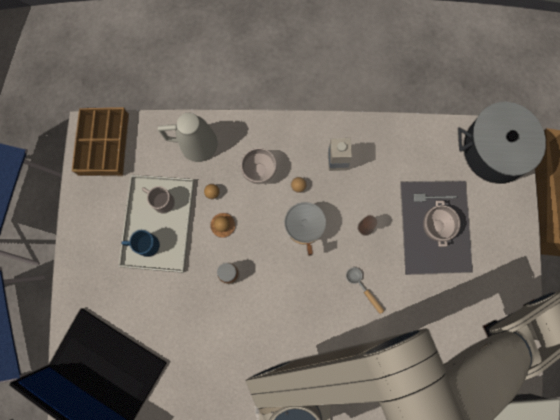

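The scene picture shows three roll look-alikes: (358,271) in the cork ring, (342,314) and (247,252). In the top picture they are at (222,224), (210,191) and (299,184). Their distances from the base are about 605, 719 and 692 mm, so the one in the ring is nearest and is the roll. The dish is at scene (277,201) with its handle at (295,170), and the bowl on the mat is at scene (165,127).

I'll turn the tool square to the world, then go over the dish for a wrist look.

```bash
python3 -m jog '0.9 -1 0 0 0 0.82 -1;0.9 -1 0 0 0 0.82 -1;0.9 -1 0 0 0 0.82 -1;0.9 -1 0 0 0 0.82 -1;0.9 -1 0 0 0 0.82 -1;0.9 -1 0 0 0 0.82 -1;0.9 -1 0 0 0 0.82 -1'
python3 -m jog '0.45 -1 -0.2 0 0 0 -1;0.45 -1 -0.2 0 0 0 -1;0.45 -1 -0.2 0 0 0 -1;0.45 -1 -0.2 0 0 0 -1;0.45 -1 -0.2 0 0 0 -1;0.45 -1 -0.2 0 0 0 -1;0.45 -1 -0.2 0 0 0 -1'
python3 - <<'E'
from h import *
T=np.array(camera_model("wrist")["tool_from_camera"]);print(T.round(2))
o=get_obs();print(R.from_rotvec(o["orientation"]).as_matrix().round(3),o["ee_pos"])
save("wrist","w1.png")
for t in("dish","dish_grip","stand","mill"): print(t,find(t,"wrist"))
E
```

```text
t: 1.7
ee_pos: [340.9, -309.4, 239.9]
orientation: [-3.141, -0.004, -0.0]
ft_force: [-0.3, -0.8, 0.3]
width: 87.6
grasp_force: 0.0
t: 2.4
ee_pos: [430.7, -112.4, 279.6]
orientation: [3.141, 0.0, 0.0]
ft_force: [-0.6, 0.1, -0.7]
width: 87.7
grasp_force: 0.0
[[  -0.     -0.96   -0.29   79.59]
 [   1.     -0.      0.      0.73]
 [  -0.     -0.29    0.96 -145.98]
 [   0.      0.      0.      1.  ]]
[[ 1.     0.     0.   ]
 [ 0.    -1.    -0.001]
 [ 0.     0.001 -1.   ]] [ 430.72890513 -112.44482071  279.64291107]
dish [(0.59, array([555.9, -21.9,  68.1]), array([195.,  73.]))]
dish_grip [(0.56, array([470.8, -38.1, 107.3]), array([207., 156.]))]
stand []
mill [(0.94, array([ 560.8, -217.8,   -0.7]), array([359.,  76.]))]
```

```bash
python3 -m jog '0.65 -0.5 0 0 0 0 -1;0.65 -0.5 0 0 0 0 -1;0.65 -0.5 0 0 0 0 -1;0.65 -0.5 0 0 0 0 -1;0.65 -0.5 0 0 0 0 -1;0.65 -0.5 0 0 0 0 -1'
python3 - <<'E'
from h import *
save("wrist","w2.png")
for t in("dish","dish_grip","stand","place"): print(t,find(t,"wrist"))
E
python3 -m jog '0.1 -1 0 0 0 0 -1;0.1 -1 0 0 0 0 -1;0.1 -1 0 0 0 0 -1;0.1 -1 0 0 0 0 -1;0.1 -1 0 0 0 0 -1;0.1 -1 0 0 0 0 -1'
python3 - <<'E'
from h import *
print(get_obs()["ee_pos"]); im=save("wrist","w3.png")
for t in("roll_center","ring"): print(t,find(t,"wrist"))
E
python3 -m jog '-0.1 -0.35 0.3 0 0 0 -1;-0.1 -0.35 0.3 0 0 0 -1;-0.1 -0.35 0.3 0 0 0 -1;-0.1 -0.35 0.3 0 0 0 -1'
python3 - <<'E'
from h import *
print(get_obs()["ee_pos"]); im=save("wrist","w4.png")
for t in("roll_center","ring"): print(t,find(t,"wrist"))
def edge(n,c):pass
a=cv2.imread("pics/w2.png");b=cv2.imread("pics/w4.png")
cv2.imwrite("pics/v.png",np.hstack([cv2.resize(a,(400,300)),cv2.resize(b,(400,300))]))
E
```

```text
t: 3.25
ee_pos: [559.3, -12.7, 279.1]
orientation: [3.141, -0.001, -0.003]
ft_force: [-0.0, -0.8, -0.1]
width: 87.9
grasp_force: 0.0
dish [(0.95, array([559.2, -21.7,  69.8]), array([286., 185.]))]
dish_grip [(0.76, array([472.3, -35.9, 112. ]), array([299., 267.]))]
stand [(0.72, array([ 562.7, -216. ,    5.7]), array([423., 173.]))]
place []
t: 4.1
ee_pos: [580.3, 188.7, 279.6]
orientation: [3.141, 0.002, -0.0]
ft_force: [0.9, 0.2, 0.1]
width: 88.3
grasp_force: 0.0
[580.28438746 188.6645032  279.62131644]
roll_center [(0.83, array([667.4, 271.4,  26.5]), array([212., 110.])), (0.78, array([559.9, 235.6,  30.1]), array([243., 194.])), (0.66, array([691.3,   1.3,  25.9]), array([428.,  91.]))]
ring [(0.71, array([563.9, 236.3,  -1.7]), array([245., 186.]))]
t: 4.65
ee_pos: [560.6, 257.1, 219.4]
orientation: [3.141, -0.001, -0.002]
ft_force: [0.6, 0.8, 0.1]
width: 87.7
grasp_force: 0.0
[560.60838334 257.10409754 219.36015405]
roll_center [(0.75, array([560.9, 234.9,  30.9]), array([298., 190.])), (0.61, array([665.3, 270.2,  27.7]), array([266.,  93.]))]
ring [(0.51, array([562.2, -19.4,   3.5]), array([502., 184.]))]
```

View pics/v.png

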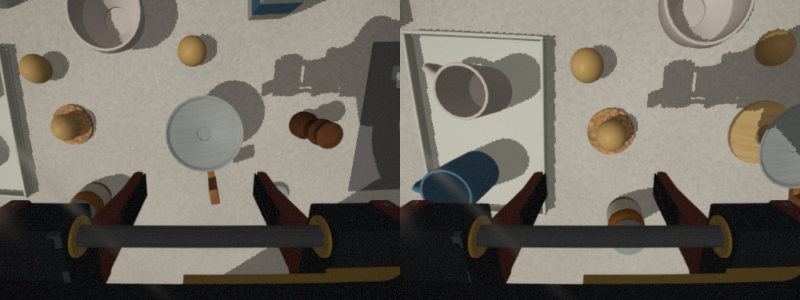

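Left half (w2): the dish is centred near (204,133) with its handle at (213,187). The roll in the cork ring is at (67,126), and the loose rolls are at (36,68) and (192,51). Right half (w4): the roll sits in its ring at (610,133), clearly the one in the cork ring. Next I'll triangulate it from outlines.

Run:
```python
from h import *
rs=[]
for c in("wrist","top","scene"):
    get_image(c)
    for d in outline_of("roll_center",c):
        m=d["mask"].astype(np.uint8); cs=max(cv2.findContours(m,0,2)[0],key=cv2.contourArea)
        (u,v),r=cv2.minEnclosingCircle(cs); M=cv2.moments(cs); px=(M["m10"]/M["m00"],M["m01"]/M["m00"])
        o,dd=ray(c,px); p=o+dd*(27-o[2])/dd[2]
        print(c,round(d["confidence"],2),np.round(px,1),round(r,1),p.round(1))
        if np.hypot(*(p-[559,237,27])[:2])<30: rs.append((o,dd))
print(tri(rs), tri(rs[:2]), get_obs()["ee_pos"])
```

```text
wrist 0.92 [261.4  93.1] 25.2 [665.6 275.4  27. ]
wrist 0.84 [523.5  68.4] 30.3 [ 6.917e+02 -3.000e-01  2.700e+01]
wrist 0.82 [295.4 190.3] 21.7 [560.2 238.4  27. ]
top 0.78 [298.5 184.2] 8.2 [689.5  -1.4  27. ]
top 0.47 [353.6 275.4] 11.3 [ 404.9 -174.9   27. ]
scene 0.85 [357.5 272.7] 10.1 [560.1 240.6  27. ]
scene 0.71 [342.2 314.8] 10.5 [668.  278.6  27. ]
scene 0.71 [278.  197.2] 31.2 [523. -48.  27.]
scene 0.53 [247.3 250.7] 10.2 [692.2   4.   27. ]
[558.85253208 239.00212098  23.41546861] [558.85253208 239.00212098  23.41546861] [561.08713799 257.84249664 220.20043282]
```

```bash
python3 -m jog '-0.005 0.1 0.2 0 0 0 -1;-0.005 0.1 0.45 0 0 0 -1;-0.005 0.1 0.7 0 0 0 -1;-0.005 0.1 0.85 0 0 0 -1;-0.005 0.1 0.94 0 0 0 -1;-0.005 0.1 0.94 0 0 0 -1'
python3 - <<'E'
from h import *
print(get_obs()["ee_pos"]); save("wrist","w5.png"); print(find("roll_center","wrist"))
E
```

```text
t: 5.7
ee_pos: [557.9, 237.4, 29.0]
orientation: [3.14, -0.001, -0.007]
ft_force: [-0.7, 0.9, -0.0]
width: 87.5
grasp_force: 0.0
[557.93011088 237.36908132  28.95708685]
[(0.75, array([561.8, 237.6,  32.2]), array([279., 268.]))]
```

View pics/w5.png

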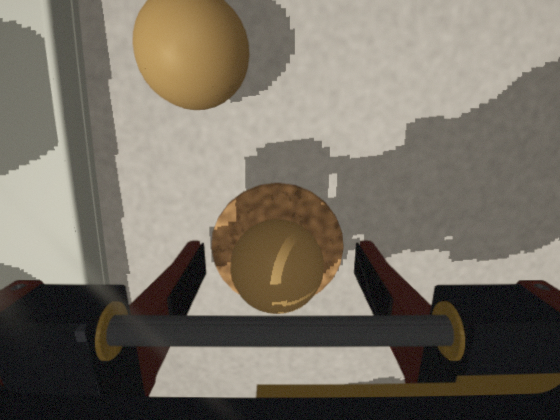

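The roll at (278,265) is centred between the open jaws, above the ring at (278,240). I'll nudge 2 mm forward and 3 mm up, then close and lift.

```bash
python3 -m jog '0.01 0 -0.015 0 0 0 -1;0.01 0 -0.015 0 0 0 0;0.01 0 -0.015 0 0 0 1;0.01 0 -0.015 0 0 0 1;0.01 0 -0.015 0 0 0 1;0.01 0 -0.015 0 0 0 1;0.01 0 -0.015 0 0 0 1'
python3 -m jog '0 0 0 0 0 0 1;0 0 -0.05 0 0 0 1;0 0 -0.2 0 0 0 1;0 0 -0.4 0 0 0 1;0 0 -0.6 0 0 0 1;0 0 -0.7 0 0 0 1;0 0 -0.7 0 0 0 1'
```

```text
t: 6.5
ee_pos: [561.8, 238.5, 34.9]
orientation: [-3.141, 0.001, -0.0]
ft_force: [-0.2, 1.4, 1.3]
width: 48.6
grasp_force: 30.0
t: 7.2
ee_pos: [563.6, 238.8, 178.6]
orientation: [-3.139, 0.001, -0.01]
ft_force: [0.4, -0.1, -1.2]
width: 48.9
grasp_force: 30.0
```

```bash
python3 -m jog '0 0.1 -0.05 0 0 0 1;0 0.25 -0.1 0 0 0 1;0 0.45 -0.1 0 0 0 1;0 0.65 -0.1 0 0 0 1;0 0.85 -0.1 0 0 0 1;0 0.95 -0.1 0 0 0 1;0 1 -0.1 0 0 0 1;0 1 -0.1 0 0 0 1'
python3 - <<'E'
from h import *
for k in range(2):
  print(get_obs()["ee_pos"]); save("wrist","w6.png")
  for t in("dish","dish_grip","roll_center"): print(t,find(t,"wrist"))
ds=[]
for c in("wrist","top","scene"):
    get_image(c)
    for t in("dish",):
      for d in outline_of(t,c)[:1]:
        m=d["mask"].astype(np.uint8); cs=max(cv2.findContours(m,0,2)[0],key=cv2.contourArea)
        e=cv2.fitEllipse(cv2.convexHull(cs)); o,dd=ray(c,e[0]); print(c,e,(o+dd*(88-o[2])/dd[2]).round(1)); ds.append((o,dd))
print(tri(ds))
E
```

```text
t: 8.0
ee_pos: [561.1, 37.3, 193.8]
orientation: [3.142, -0.004, -0.003]
ft_force: [-0.0, 0.1, -0.5]
width: 49.2
grasp_force: 30.0
[561.05085996  37.31976677 193.78691097]
dish [(0.74, array([557.5, -20.3,  71.6]), array([342., 210.]))]
dish_grip []
roll_center [(0.89, array([690.5,   5.9,  28. ]), array([314.,  62.])), (0.65, array([562.9,  35.5, 196.6]), array([285., 271.])), (0.59, array([662.6, 272.8,  27.5]), array([42., 95.]))]
[561.51628618  39.30939749 194.40338832]
dish [(0.73, array([559.6, -20.2,  71.1]), array([343., 208.]))]
dish_grip [(0.64, array([559.2, -18.5,  72.2]), array([341., 209.]))]
roll_center [(0.96, array([562.6,  36.9, 193.3]), array([282., 268.])), (0.96, array([6.941e+02, 5.000e-01, 2.690e+01]), array([320.,  59.])), (0.95, array([664.1, 273.4,  25.7]), array([43., 94.]))]
wrist ((347.47161865234375, 209.82620239257812), (134.53176879882812, 145.30499267578125), 65.12939453125) [563.2 -21.4  88. ]
top ((318.2674865722656, 225.19601440429688), (9.805383682250977, 30.362279891967773), 10.631400108337402) [548.9 -62.   88. ]
scene ((276.7278747558594, 199.2581024169922), (40.665157318115234, 49.82242202758789), 95.3932113647461) [561.8 -16.8  88. ]
[548.22617028 -44.42250038  44.74310293]
```

View pics/w6.png

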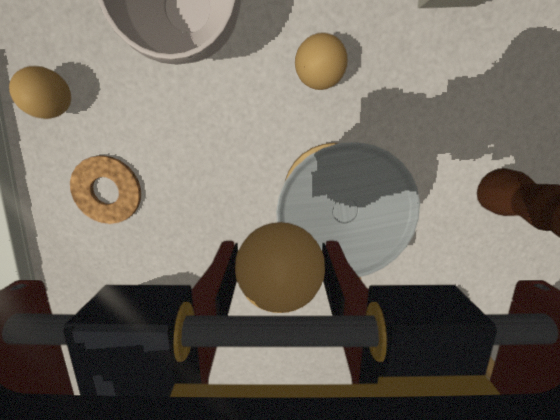

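The roll at (281,268) is held mid-jaw. The empty ring is at (106,188), and the dish's flat middle is at (345,212) with its rim centre near (347,210).

Run:
```python
from h import *
def at(c,px,z):
    o,d=ray(c,px); return (o+d*(z-o[2])/d[2]).round(1)
print("mid",at("wrist",(345,212),78),"ball",at("wrist",(281,268),190),at("wrist",(281,268),195),get_obs()["ee_pos"])
g=cv2.cvtColor(cv2.imread("pics/w6.png"),6)
cr=cv2.imread("pics/w2.png")[100:320,200:380]; cv2.imwrite("pics/c2.png",cv2.resize(cr,None,fx=2.7,fy=2.7,interpolation=2))
```

```text
mid [558. -22.  78.] ball [561.   36.8 190. ] [563.7  36.8 195. ] [561.63220014  38.3293063  194.71863829]
```

View pics/c2.png

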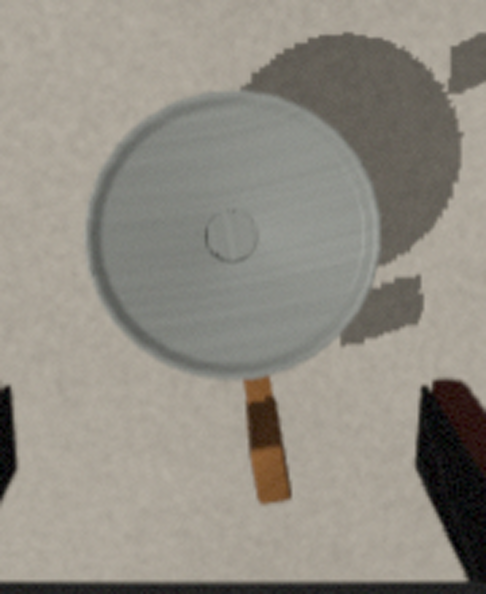

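The crop shows the dish's flat middle at w2 pixel (286,187). The handle's lit top face is centred at (300,276).

Run:
```python
import h; from h import *
h.get_obs=lambda:{"ee_pos":[559.3,-12.7,279.1],"orientation":[3.1415,-0.001,-0.002]}
def at(c,px,z):
    o,d=ray(c,px); return (o+d*(z-o[2])/d[2]).round(1)
a=at("wrist",(285.9,187.4),78);b=at("wrist",(300.2,275.9),131);print(a,b,np.hypot(*(b-a)[:2]),np.degrees(np.arctan2(*(b-a)[1::-1])))
```

```text
[559. -21.  78.] [472.5 -35.9 131. ] 87.77391412031254 -170.22646571756246
```

```bash
python3 -m jog '-0.01 0.1 0 0 0 0 1;-0.02 0.22 0 0 0 0 1;-0.02 0.295 0.05 0 0 0 1;-0.02 0.295 0.15 0 0 0 1;-0.02 0.295 0.25 0 0 0 1;-0.02 0.295 0.35 0 0 0 1;-0.02 0.295 0.4 0 0 0 1;-0.02 0.295 0.4 0 0 0 1'
python3 -m jog '0 0 0.01 0 0 0 1;0 0 0.01 0 0 0 1'
python3 - <<'E'
from h import *
for k in range(3):
    save("wrist","w7.png"); o=get_obs(); print(o["ee_pos"],o["ft_force"]); print(find("roll_center","wrist")[:2],find("dish","wrist")[:1])
get_image("scene");print(find("roll_center","scene"))
E
```

```text
t: 9.5
ee_pos: [556.5, -20.8, 113.0]
orientation: [-3.141, 0.001, 0.005]
ft_force: [-0.2, -0.1, -0.8]
width: 48.7
grasp_force: 30.0
t: 9.7
ee_pos: [558.1, -20.8, 113.3]
orientation: [3.142, -0.001, 0.002]
ft_force: [-0.5, -0.2, -0.1]
width: 49.3
grasp_force: 30.0
[558.15669957 -20.77532523 113.41540792] [-0.05048574 -0.31068851 -0.2840785 ]
[(0.92, array([560.5, -21.6, 109.7]), array([280., 264.])), (0.85, array([691.1,   4.9,  25.8]), array([241.,  37.]))] []
[557.99946253 -20.76419251 113.3427633 ] [ 0.1726693   0.04548501 -0.10591122]
[(0.79, array([557.1, -22.5, 112.1]), array([281., 272.])), (0.65, array([691.5,   1.9,  24.4]), array([246.,  37.]))] []
[557.77375783 -20.79121143 113.0323847 ] [ 0.16467263 -0.15896428 -1.2036236 ]
[(0.98, array([557.9, -23.1, 110.6]), array([282., 269.])), (0.69, array([691.5,   1.5,  26.8]), array([246.,  35.]))] []
[(0.72, array([661.8, 274.3,  22.1]), array([342., 313.])), (0.69, array([691.9,   3. ,  22.9]), array([247., 251.]))]
```

View pics/w7.png

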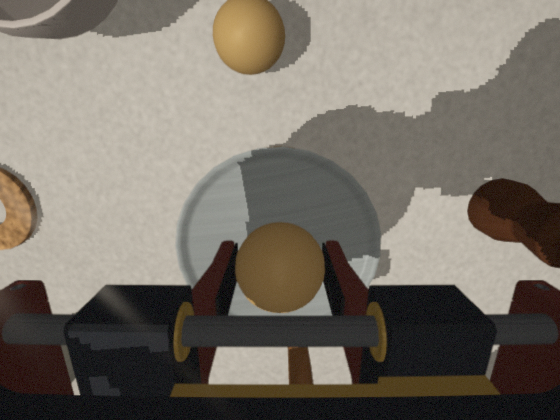

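The roll at (281,268) is above the middle of the dish, whose rim spans (178–380, 145). I'll lower it in small steps and watch the force.

```bash
python3 -m jog '0 0 0.01 0 0 0 1;0 0 0.015 0 0 0 1;0 0 0.015 0 0 0 1' | grep -E "ee|ft"
for i in 1; do python3 -m jog '0 0 0.01 0 0 0 1;0 0 0.01 0 0 0 1;0 0 0.01 0 0 0 1'| grep -E "ee|ft"; done
```

```text
ee_pos: [557.4, -20.8, 109.4]
ft_force: [-0.5, -0.8, -0.8]
ee_pos: [558.2, -20.8, 108.6]
ft_force: [-0.5, 0.6, 8.4]
```

Contact at about 8 N. I'll ease up by 1 mm and open partly.

```bash
python3 -m jog '0 0 -0.005 0 0 0 1;0 0 -0.005 0 0 0 1;0 0 -0.005 0 0 0 -0.2;0 0 -0.005 0 0 0 -0.25;0 0 -0.005 0 0 0 -0.3;0 0 -0.005 0 0 0 -0.4;0 0 -0.005 0 0 0 -0.5;0 0 -0.005 0 0 0 -0.5'
python3 -m jog '0 0 -0.02 0 0 0 -0.5;0 0 -0.08 0 0 0 -0.5;0 0 -0.2 0 0 0 -0.5;0 0 -0.4 0 0 0 -0.6;0 0 -0.6 0 0 0 -0.6;0 0 -0.8 0 0 0 -0.6;0 0 -0.8 0 0 0 -0.6'
python3 - <<'E'
from h import *
for k in range(3):
    save("wrist","w8.png"); print(find("roll_center","wrist")[:3],find("dish","wrist")[:1],find("dish_grip","wrist")[:1])
print(get_obs()["ee_pos"])
E
```

```text
t: 11.65
ee_pos: [557.6, -20.8, 108.6]
orientation: [3.142, -0.001, -0.0]
ft_force: [-1.0, 0.1, 1.1]
width: 65.9
grasp_force: 0.0
t: 12.35
ee_pos: [560.8, -20.9, 275.6]
orientation: [3.141, -0.001, 0.018]
ft_force: [0.3, -0.2, 0.1]
width: 70.4
grasp_force: 0.0
[(0.97, array([691.5,   1.9,  23. ]), array([260.,  73.])), (0.68, array([661.3, 274.9,  21.6]), array([ 44., 101.])), (0.65, array([561.1, -20.3, 101.9]), array([278., 193.]))] [] [(0.77, array([467. , -38.5, 105.2]), array([295., 272.]))]
[(0.89, array([691.3,   3.3,  22.9]), array([259.,  68.])), (0.86, array([561.3, -21.7, 105.7]), array([280., 191.])), (0.74, array([664.7, 272.1,  27.9]), array([38., 94.]))] [(0.4, array([ 356.9, -209.8,   -1.2]), array([398., 300.]))] [(0.71, array([471.6, -36.5, 109.7]), array([293., 270.]))]
[(0.94, array([693.6,   3.5,  26.6]), array([258.,  66.])), (0.86, array([558.9, -24. , 107.2]), array([282., 194.])), (0.56, array([663.7, 274.3,  28.3]), array([36., 95.]))] [] [(0.83, array([471.5, -34.7, 111.6]), array([291., 271.]))]
[557.43671566 -20.77356798 268.13019573]
```

View pics/w8.png

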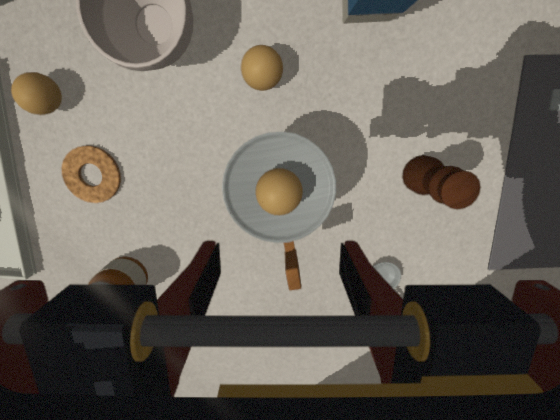

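The roll rests in the middle of the dish: roll at (279,192), dish centre about (279,187). The handle is at (291,268). Next I'll move over the handle.

```bash
python3 -m jog '-0.2 0.04 0 0 0 -0.2 -0.6;-0.43 0.077 0 0 0 -0.323 -0.6;-0.43 0.077 0.1 0 0 -0.323 -0.6;-0.43 0.077 0.3 0 0 -0.323 -0.6;-0.43 0.077 0.4 0 0 -0.323 -0.6;-0.43 0.077 0.4 0 0 -0.323 -0.6;-0.43 0.077 0.4 0 0 -0.323 -0.6'
python3 - <<'E'
from h import *
for k in range(3):
    save("wrist","w9.png"); print(find("roll_center","wrist")[:3],find("dish_grip","wrist")[:1]); print(get_obs()["ee_pos"],R.from_rotvec(get_obs()["orientation"]).as_matrix()[:2,1])
E
```

```text
t: 13.65
ee_pos: [471.8, -36.1, 188.9]
orientation: [-3.13, -0.264, 0.001]
ft_force: [-0.4, 0.4, -0.1]
width: 70.2
grasp_force: 0.0
[(0.87, array([563. , -23.2, 107.6]), array([282.,  99.]))] []
[472.61483986 -36.20869448 189.91982539] [ 0.16781488 -0.98581834]
[(0.88, array([559.3, -23.6, 105.1]), array([281., 105.])), (0.46, array([ 358.6, -207.7,   -0.8]), array([396., 297.]))] [(0.63, array([470.4, -38.5, 110.3]), array([281., 225.]))]
[472.18020708 -36.15287804 189.57124045] [ 0.16782639 -0.98581647]
[(0.73, array([560.8, -21.8, 105.6]), array([279., 102.]))] [(0.88, array([468.7, -37.3, 113.1]), array([279., 227.]))]
[471.78733335 -36.14233401 189.09321967] [ 0.16781419 -0.98581862]
```

View pics/w9.png

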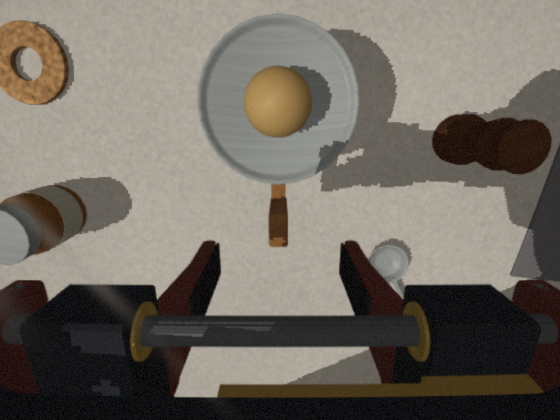

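The handle at (278,222) is centred and parallel to the jaws. I'll lower, then close gradually.

```bash
python3 -m jog '0 0 0.1 0 0 0 -0.5;0 0 0.25 0 0 0 -0.5;0 0 0.35 0 0 0 -0.5;0 0 0.39 0 0 0 0;0 0 0.395 0 0 0 0.3;0 0 0.395 0 0 0 0.5;0 0 0.395 0 0 0 0.58;0 0 0.395 0 0 0 0.6'
python3 - <<'E'
from h import *
for k in range(2):
    im=get_image("wrist"); print(find("roll_center","wrist")[:3]); print(get_obs()["ee_pos"],get_obs()["width"])
E
python3 -m jog '0 0 0 0 0 0 0.62;0 0 0 0 0 0 0.64;0 0 0 0 0 0 0.66;0 0 0 0 0 0 0.68;0 0 0 0 0 0 0.7;0 0 0 0 0 0 0.72;0 0 0 0 0 0 0.8;0 0 0 0 0 0 1'
python3 -m jog '0 0 0 0 0 0 1;0 0 0 0 0 0 1;0 0 0 0 0 0 1'
python3 - <<'E'
from h import *
for k in range(2):
    im=get_image("wrist"); print(find("roll_center","wrist")[:3]); print(get_obs()["ee_pos"],get_obs()["width"])
E
```

```text
t: 14.9
ee_pos: [472.2, -36.2, 110.6]
orientation: [3.13, 0.264, 0.003]
ft_force: [0.1, 0.2, 0.9]
width: 29.7
grasp_force: 0.0
[(0.58, array([558.6, -22.8, 107.6]), array([281.,  99.]))]
[471.99994508 -36.15999068 110.33696293] 21.349762449009887
[(0.74, array([560.6, -25.2, 106.8]), array([287.,  95.]))]
[471.80249879 -36.14988856 110.078163  ] 17.890334936041707
t: 15.9
ee_pos: [471.6, -36.1, 109.7]
orientation: [-3.13, -0.264, 0.0]
ft_force: [-0.4, 0.3, 1.2]
width: 13.9
grasp_force: 30.0
t: 16.2
ee_pos: [471.6, -36.1, 109.7]
orientation: [-3.13, -0.265, 0.0]
ft_force: [-0.5, 1.0, 0.2]
width: 13.7
grasp_force: 30.0
[(0.6, array([561.6, -23.8, 108. ]), array([284.,  91.]))]
[471.56638381 -36.1220872  109.6552473 ] 14.129537246645139
[(0.55, array([561.2, -21.1, 106.3]), array([279.,  91.]))]
[471.53974963 -36.13399276 109.65542457] 13.882268150274285
```

```bash
python3 -m jog '0 0 -0.001 0 0 0 1;0 0 -0.009 0 0 0 1;0 0 -0.027 0 0 0 1;0 0 -0.056 0 0 0 1;0 0 -0.095 0 0 0 1;0 0 -0.148 0 0 0 1;0 0 -0.207 0 0 0 1;0 0 -0.27 0 0 0 1'
python3 -m jog '0 0 -0.063 0 0 0 1;0 0 -0.121 0 0 0 1;0 0 -0.175 0 0 0 1;0 0 -0.214 0 0 0 1;0 0 -0.243 0 0 0 1;0 0 -0.261 0 0 0 1;0 0 -0.269 0 0 0 1;0 0 -0.27 0 0 0 1'
python3 - <<'E'
from h import *
for k in range(4):
    im=save("wrist","w10.png"); print(find("roll_center","wrist")[:1],find("dish","wrist")[:1]); o=get_obs();print(o["ee_pos"],o["width"],o["ft_force"],o["moment"])
    im=get_image("scene");print(find("dish","scene")[:2],find("roll_center","scene")[:3])
for k in range(2):
  im=get_image("top");print(find("dish","top")[:2],find("place","top"))
  get_image("scene");print(find("place","scene"))
for c in("top","scene"):
  for d in outline_of("place",c)[:2]:print(c,d["confidence"],d["mask"].sum(),cv2.minAreaRect(np.argwhere(d["mask"])[:,::-1].astype(np.float32)))
E
```

```text
t: 17.2
ee_pos: [471.6, -36.1, 165.0]
orientation: [3.13, 0.265, 0.001]
ft_force: [0.1, 0.5, -2.7]
width: 13.9
grasp_force: 30.0
t: 18.0
ee_pos: [471.5, -36.1, 217.6]
orientation: [-3.13, -0.264, 0.001]
ft_force: [-0.2, 0.0, -3.1]
width: 13.9
grasp_force: 30.0
[(0.63, array([558.6, -24.9, 213.9]), array([286.,  98.]))] []
[471.32299204 -36.11058719 217.29275519] 13.737913231045692 [ 0.14785364 -0.40954613 -1.8556425 ] [ 0.00250769  0.24043307 -0.04217613]
[(0.83, array([560.3, -18.9, 177.3]), array([276., 176.]))] [(0.85, array([692.8,   2. ,  23.6]), array([247., 251.])), (0.83, array([557.5, -19.3, 208.1]), array([277., 167.])), (0.69, array([662.5, 273. ,  23. ]), array([342., 312.]))]
[(0.74, array([561.1, -24.7, 213.2]), array([286.,  92.]))] []
[471.49092672 -36.1102323  217.53714745] 13.867329940878642 [-0.47840286 -0.18355127 -1.79862179] [-0.01215745  0.23882371  0.03410453]
[(0.72, array([559.9, -22. , 175.8]), array([275., 176.]))] [(0.92, array([662.3, 276.9,  24.3]), array([343., 313.])), (0.91, array([561.7, -21.1, 208.4]), array([275., 168.])), (0.89, array([688.7,   3
[... 1118 characters left out ...]
, array([436., 227.]))]
[(0.92, array([ 569. , -441. ,   -7.5]), array([169., 141.])), (0.6, array([402.6, 210.5,  -2.7]), array([384., 230.]))]
[(0.88, array([555.9, -23.7, 175.8]), array([306., 217.]))] [(0.91, array([ 562.2, -442.5,   -1.4]), array([435., 228.])), (0.69, array([559.9, 238.5,   7.5]), array([222., 224.]))]
[(0.95, array([ 568.5, -440.2,   -4.9]), array([169., 140.]))]
top 0.78 6165 ((435.79766845703125, 226.76268005371094), (95.06451416015625, 67.2437973022461), 86.42366790771484)
top 0.37 575 ((158.25, 197.25), (34.64822769165039, 21.21320343017578), 45.0)
scene 0.89 5838 ((167.58944702148438, 139.22341918945312), (63.2247200012207, 110.65762329101562), 50.82633972167969)
```

View pics/w10.png

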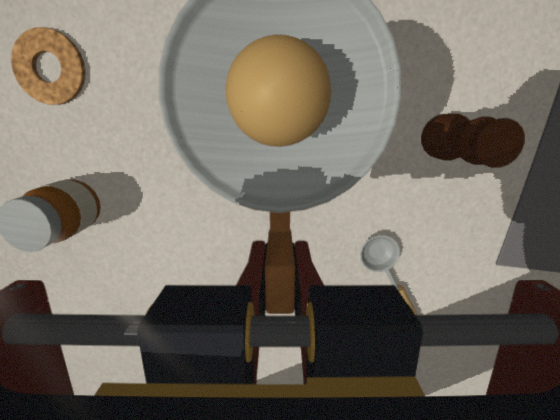

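The dish is lifted with the roll at (278,90) in its middle and the handle (281,270) held between the pads. I'll work out the arc for turning about the dish axis toward the bowl.

Run:
```python
import numpy as np
for A in([.2,.8,1.8,3.2,4.9,6.8,8.9,11.1],2.465*np.arange(1,9),[2.2,4.3,6.2,7.9,9.3,10.3,10.9,11.1]):
    print([(round(.44*(1-np.cos(a)),4),round(.44*np.sin(a),4),round(-np.degrees(a)/30,4)) for a in np.radians(A)])
```

```text
[(np.float64(0.0), np.float64(0.0015), np.float64(-0.0067)), (np.float64(0.0), np.float64(0.0061), np.float64(-0.0267)), (np.float64(0.0002), np.float64(0.0138), np.float64(-0.06)), (np.float64(0.0007), np.float64(0.0246), np.float64(-0.1067)), (np.float64(0.0016), np.float64(0.0376), np.float64(-0.1633)), (np.float64(0.0031), np.float64(0.0521), np.float64(-0.2267)), (np.float64(0.0053), np.float64(0.0681), np.float64(-0.2967)), (np.float64(0.0082), np.float64(0.0847), np.float64(-0.37))]
[(np.float64(0.0004), np.float64(0.0189), np.float64(-0.0822)), (np.float64(0.0016), np.float64(0.0378), np.float64(-0.1643)), (np.float64(0.0037), np.float64(0.0566), np.float64(-0.2465)), (np.float64(0.0065), np.float64(0.0753), np.float64(-0.3287)), (np.float64(0.0101), np.float64(0.0939), np.float64(-0.4108)), (np.float64(0.0146), np.float64(0.1123), np.float64(-0.493)), (np.float64(0.0198), np.float64(0.1305), np.float64(-0.5752)), (np.float64(0.0258), np.float64(0.1485), np.float64(-0.6573))]
[(np.float64(0.0003), np.float64(0.0169), np.float64(-0.0733)), (np.float64(0.0012), np.float64(0.033), np.float64(-0.1433)), (np.float64(0.0026), np.float64(0.0475), np.float64(-0.2067)), (np.float64(0.0042), np.float64(0.0605), np.float64(-0.2633)), (np.float64(0.0058), np.float64(0.0711), np.float64(-0.31)), (np.float64(0.0071), np.float64(0.0787), np.float64(-0.3433)), (np.float64(0.0079), np.float64(0.0832), np.float64(-0.3633)), (np.float64(0.0082), np.float64(0.0847), np.float64(-0.37))]
```

```bash
python3 -m jog '0 0.0015 0 0 0 -0.0067 1;0 0.0061 0 0 0 -0.0267 1;0.0002 0.0138 0 0 0 -0.06 1;0.0007 0.0246 0 0 0 -0.1067 1;0.0016 0.0376 0 0 0 -0.1633 1;0.0031 0.0521 0 0 0 -0.2267 1;0.0053 0.0681 0 0 0 -0.2967 1;0.0082 0.0847 0 0 0 -0.37 1'
python3 -m jog '0.0004 0.0189 0 0 0 -0.0822 1;0.0016 0.0378 0 0 0 -0.1643 1;0.0037 0.0566 0 0 0 -0.2465 1;0.0065 0.0753 0 0 0 -0.3287 1;0.0101 0.0939 0 0 0 -0.4108 1;0.0146 0.1123 0 0 0 -0.493 1;0.0198 0.1305 0 0 0 -0.5752 1;0.0258 0.1485 0 0 0 -0.6573 1'
python3 -m jog '0.0004 0.0189 0 0 0 -0.0822 1;0.0016 0.0378 0 0 0 -0.1643 1;0.0037 0.0566 0 0 0 -0.2465 1;0.0065 0.0753 0 0 0 -0.3287 1;0.0101 0.0939 0 0 0 -0.4108 1;0.0146 0.1123 0 0 0 -0.493 1;0.0198 0.1305 0 0 0 -0.5752 1;0.0258 0.1485 0 0 0 -0.6573 1'
python3 -m jog '0.0004 0.0189 0 0 0 -0.0822 1;0.0016 0.0378 0 0 0 -0.1643 1;0.0037 0.0566 0 0 0 -0.2465 1;0.0065 0.0753 0 0 0 -0.3287 1;0.0101 0.0939 0 0 0 -0.4108 1;0.0146 0.1123 0 0 0 -0.493 1;0.0198 0.1305 0 0 0 -0.5752 1;0.0258 0.1485 0 0 0 -0.6573 1'
python3 -m jog '0.0003 0.0169 0 0 0 -0.0733 1;0.0012 0.033 0 0 0 -0.1433 1;0.0026 0.0475 0 0 0 -0.2067 1;0.0042 0.0605 0 0 0 -0.2633 1;0.0058 0.0711 0 0 0 -0.31 1;0.0071 0.0787 0 0 0 -0.3433 1;0.0079 0.0832 0 0 0 -0.3633 1;0.0082 0.0847 0 0 0 -0.37 1'
python3 -m jog '0 0 0 0 0 0 1;0 0 0 0 0 0 1;0 0 0 0 0 0 1;0 0 0 0 0 0 1;0 0 0 0 0 0 1;0 0 0 0 0 0 1'
python3 - <<'E'
from h import *
P=[]
for k in range(4):
    im=save("wrist","w11.png"); print(find("roll_center","wrist")[:1],find("dish","wrist")[:1]); o=get_obs()
    get_image("scene");print(find("dish","scene")[:1],find("roll_center","scene")[:3],find("dish_grip","scene")[:1])
    get_image("top");P+=[x[1] for x in find("place","top")[:1]]
M=R.from_rotvec(o["orientation"]).as_matrix();print(o["ee_pos"],M.round(3),np.degrees(np.arctan2(M[1,1],M[0,1])),np.mean(P,0))
E
```

```text
t: 20.6
ee_pos: [476.1, -52.9, 217.7]
orientation: [3.089, 0.57, 0.0]
ft_force: [-0.4, -0.0, -2.3]
width: 13.5
grasp_force: 30.0
t: 21.4
ee_pos: [491.6, -78.9, 217.7]
orientation: [2.946, 1.091, 0.0]
ft_force: [-0.2, 0.7, -2.0]
width: 14.3
grasp_force: 30.0
t: 22.2
ee_pos: [514.8, -98.1, 217.7]
orientation: [2.715, 1.579, 0.0]
ft_force: [0.2, -0.6, -2.6]
width: 13.8
grasp_force: 30.0
t: 23.0
ee_pos: [543.2, -108.4, 217.6]
orientation: [2.405, 2.021, 0.0]
ft_force: [0.8, 0.4, -2.6]
width: 13.8
grasp_force: 30.0
t: 23.8
ee_pos: [560.0, -109.4, 217.7]
orientation: [2.201, 2.242, 0.0]
ft_force: [0.6, -0.1, -3.0]
width: 14.1
grasp_force: 30.0
t: 24.4
ee_pos: [559.9, -109.4, 217.7]
orientation: [-2.202, -2.241, -0.0]
ft_force: [0.4, -1.1, -3.4]
width: 14.3
grasp_force: 30.0
[(0.83, array([558.8, -22.7, 212.5]), array([280.,  99.]))] []
[(0.7, array([557.7, -20.7, 174.7]), array([276., 176.]))] [(0.81, array([558.3, -14.3, 209.7]), array([278., 168.])), (0.69, array([692.5,  -0.7,  22.5]), array([246., 251.])), (0.6, array([661.2, 272.4,  24.3]), array([342., 311.]))] [(0.59, array([ 561.4,
[... 607 characters left out ...]
 274.3,  23.6]), array([342., 313.])), (0.84, array([555. , -20.2, 211.2]), array([277., 165.])), (0.54, array([694. ,   2.3,  23.8]), array([246., 251.]))] [(0.72, array([ 559.4, -104.7,  221.2]), array([249., 145.]))]
[(0.8, array([555.6, -19.3, 215.1]), array([274.,  91.]))] []
[(0.87, array([557.2, -16.4, 175.4]), array([278., 176.]))] [(0.78, array([554.7, -18.4, 212.3]), array([278., 165.])), (0.56, array([691.2,   2.9,  20.4]), array([247., 251.]))] [(0.79, array([ 561.8, -105.1,  219.4]), array([248., 146.]))]
[ 559.88716287 -109.38074737  217.6762483 ] [[-0.018  1.    -0.   ]
 [ 1.     0.018  0.   ]
 [ 0.    -0.    -1.   ]] 1.0139199072585905 [ 5.64425e+02 -4.42850e+02 -4.25000e-01]
```

View pics/w11.png

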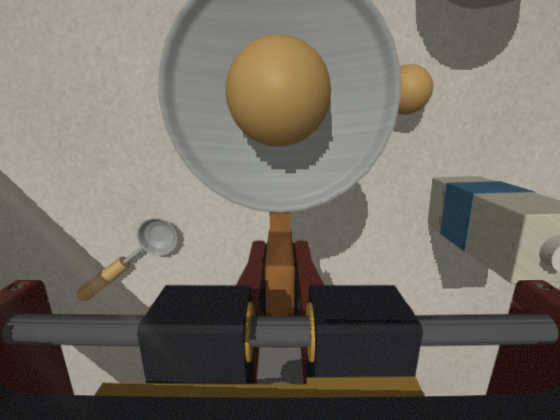

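The roll is at (278,90), still in the middle of the level dish. The handle now points along −89.0°, and the bowl's direction measures −88.9 to −89.2°. The dish is about 108 mm above the pedestal, still and held, so I'm handing in.

```bash
python3 -c "
from workcell import *
print(close_job())"
```

```text
the job is handed in; nothing more can be done
None
```

The job is handed in: the roll rests in the middle of the dish, which is held level about 108 mm above the pedestal with its handle pointing at the guest's soup bowl to within about half a degree by my measurements; no verdict was returned.

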